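Hold the brass pull down on the drawer front while it is screwed on

TASK

Pick up the brass drawer pull, seat both its feet fully in the two recesses of the small blue drawer front, and press it straight down with a steady force of about 12 N, so that the yellow pointers of the sprung cradle stand in the green of the scale, while I drive the screws from below. Hold it there for a couple of seconds and finish still holding it pressed like that, without letting go. Go gently, never ramming the pull into the front or pushing the cradle to the end of its travel, and leave the two glaze bottles, the mug and the screwdriver where they are.

Things in the scene. Friction and masses are not known exactly. Their poses are not given: they have to be found in the camera images.
- pull: Loose brass pull, 130-250 g, standing on two feet. Grip bar 14 (own x) x 124 (y) x 12 mm high, its centre 28 mm above the soles. Feet 24 (x) x 16 mm (y), centred at y = -48 and +48 mm, reach from the soles to the bar; between them the bar is free (80 mm) to pinch across x from above. Origin midway between the feet at sole level, z up. Alike both ways round.
- cradle: Fixed cradle: plywood foot frame 112 (own x) x 250 mm (y), four sprung steel posts 115 mm high at x = +-45, y = +-112 mm; mid-way along each short end, at y = +-119 mm, a square scale post 118 mm high, 16 x 12 mm: white on top, green from 107 down to 95 mm above the dresser top, red below. Origin: centre of its underside, z up.
- front_mid (a point): Centre of the upper face of the blue drawer front, 120 (own x) x 200 (y) x 18 mm, level on the cradle, 115 mm above the dresser top when unloaded; moves only down and up. At y = -48 and +48 mm two dark recesses, 29 (x) x 21 (y) x 6 mm deep, 2 mm chamfer: 2.5 mm play all round each foot. Yellow pointers at its short ends, level with its face. Axes as the cradle's, z up.
- front (a joint): How far the drawer front is pressed down on its springs, m: 0 unloaded, 0.028 at the end of travel. It starts to move at about 2 N, then takes 0.7 N per mm: 8 mm at 7 N and 20 mm at 16 N (the green), 14 mm at 12 N, the end at 21 N. It springs back when released.
- glaze_red: Bystander: red glaze bottle, 48 mm across, 95 mm high, standing. Origin: centre of its underside.
- glaze_yellow: Bystander: yellow glaze bottle, 48 mm across, 95 mm high, standing. Origin: centre of its underside.
- mug: Bystander: white mug, 80 mm across, 85 mm high, handle at its own +y. Origin: centre of its underside.
- driver: Bystander: orange-handled screwdriver, 170 mm long, lying between the robot and the work, along its own x. Origin: under its middle.
Things that resemble listed ones, but are neither listed nor needed, are in the scene too. What is shaped like the pull but pink is not meant.

How it is judged:
On the way, in this order (a step that is already met when the one before it is completed fails the run):
1. the pull is picked up, clear of the dresser top (height (world z) of pull above 0.05 m and contact force between pull and the fingers above 1 N), for 0.2 s.
2. the pull is seated in the recesses and pressed into the green for a second and a half (z of pull in the frame of front_mid below -0.0035 m and horizontal distance between pull and front_mid below 0.005 m and value of joint front between 0.007 and 0.021 m and contact force between pull and cradle above 6 N), for 1.5 s.
At the end, for the whole second after the job is handed in: Feet seated in the recesses (soles over 3.5 mm below the front's face, middles within 5 mm, aligned within 0.12 rad, upright within 0.08 rad), fingers still bearing on the pull, at rest, pressed with 6 to 20 N, front 7 to 21 mm down (green plus 1 mm) (all of step 2 and angle between the y axis of pull and the y axis of front_mid, either way round below 0.12 rad and angle between pull's own z axis and vertical below 0.08 rad and contact force between pull and cradle below 20 N and contact force between pull and the fingers above 3 N and linear speed of pull below 0.01 m/s); the arm keeps its last pose, push and grip.
It fails at once if the pull is rammed into the drawer front (over 30 N) (contact force between pull and cradle above 30 N).
It fails at once if the cradle is pushed to the end of its travel (value of joint front above 0.027 m).
It fails at once if a bystander is moved more than 30 mm (distance of any of glaze_red, glaze_yellow, mug, driver from where it was at the start of the episode above 0.03 m).
It also fails if it takes over 48 s, if anything falls off the work surface, if the arm or the gripper's body presses on something with over 40 N, if the wrist force passes 120 N, or if a joint passes its speed limit or range.

ROBOT

A 6-joint arm with a two-finger parallel gripper is mounted at the origin on the work surface. World frame = base frame: x ahead of the robot, y to its left, z up, the work surface at z = 0. Lengths are in m, angles in rad, forces in N, time in s.
With the tool pointing down it reaches from about 0.375 to 0.9 m from the base axis. Payload 3.1 kg.
Tool frame: the origin (TCP) lies between the finger pads; the fingertips stand 8 mm ahead of it and the grasp point (between the pads) lies 11 mm behind it; z points along the fingers, y is the line along which they close (so a half turn about z gives the same grasp; the last joint's range is limited). The gripper opens to 85 mm and grips with 20 to 120 N. Pads are 22 mm wide; open, the fingers measure 114 mm over their backs; the gripper's body (76 mm by 85 mm) begins 54 mm behind the grasp point. The pads swing forward as they close: fully open they stand 13 mm farther back than shut.
Start: joints at [1.147, 0.527, 1.433, -0, 1.181, -0.178], TCP at [0.151, 0.606, 0.239] pointing down, gripper open.
Joint ranges: [-3.08, 3.08], [-0.75, 2.2], [0.22, 2.44], [-1.43, 4.57], [0, 2.65], [-2.85, 2.85]. Speed limits (rad/s): [2.79, 2.79, 3.14, 3.14, 3.14, 3.14].

INTERFACE

Orientations are given as a unit quaternion [x, y, z, w].
In Python, from station import readout, cams, sign_off gives the robot as it stands.
- The arm moves only by the tool send_rows, never from a script. Its argument "commands" is text: rows parted by semicolons, each of 5 numbers parted by spaces: the finger opening in mm, from 0 to 85.4, then the shift along the tool's x, y, z each as a share of 0.02 m, from -1 to 1, then the turn about the tool's z as a share of 4 degrees, from -1 to 1. In form: grip dx dy dz spin; .... A call has 1 to 20 rows; each row shifts and turns the commanded pose from where the row before left it, along the tool's axes as they then stand; what a row does not reach is not made up. A row lasts 1/12 s, in which the tool goes at most 41.7 mm and 7.16 degrees, less where a joint would pass 70% of its speed; a pose out of reach is approached as far as the arm can. A call with a number of a shift or a turn outside -1 to 1 is refused whole. A call with a gripper value outside its range is refused whole. The fingers move at their own pace and stop on an object; "grip_force" is the grip in N (left out, the last holds). Time passes only in rows, so rows that do not move let the fingers close. It gives the time, the measured TCP pose, the force, the opening and the grip force at its end, in the units of the state.
- readout.sense(): the state, without advancing time (a new reading comes with each control period).
- cams.snapshot(name): name is "scene" or "top"; returns a dict with "pixels" (384x512x3 uint8, red, green, blue), "intrinsics" (3x3 intrinsics, pixels), "eye" and "rotation" of the camera in the world. Camera axes: x right, y down, z forward; pixel columns grow to the right and rows downward; lengths in m; the calibration is good to about 2 mm. A picture is of the moment at which its call begins. There is no depth.
- sign_off(): hands the job in; it is judged then, once.
The state is a dict: "t": time; "q": joint angles; "qd": joint speeds; "tau": joint torques, N m; "tcp_pos": TCP position; "tool_rot": TCP orientation; "force": force on the tool from outside, world axes, zero at the start; "ft_torque": the same for the moment, N m; "finger_gap": opening from 0.0 (shut) to 1.0 (fully open); "gripper_force": force on a finger pad.
Only numpy, scipy, OpenCV 4.12 (cv2) and the standard library are available. Lean on these libraries where they do the work, as an engineer would, in place of code of your own. Each camera call takes 0.05 s, during which the arm holds its last target. There are 200 camera calls.

## Working session

There is one attempt and no reset: what is moved stays moved. The work goes in short steps, Python scripts to look and compute and a tool call to move; the robot and the scene stay as the last step left them, time stands still between calls to the robot, and variables do not carry over. Pictures are saved under pics/ and viewed, at most 10 in all, crops included, and the job is handed in when it is done.

Besides the shell and the picture viewer there is one more tool, called after "Call:" as name(argument=value, ...) on one line, values as JSON. send_rows: Moves the arm, as the interface text tells. Its arguments: {"type":"object","properties":{"commands":{"type":"string"},"grip_force":{"type":"number"}},"required":["commands"]}

```bash
mkdir -p pics
cat > h.py <<'E'
import numpy as np, cv2
from station import readout, cams
def snap(n,f=None):
    s=cams.snapshot(n)
    if f: cv2.imwrite(f,np.ascontiguousarray(s["pixels"][:,:,::-1]))
    return s
def ray(s,u,v):
    d=np.array(s["rotation"])@np.linalg.solve(np.array(s["intrinsics"]),[u,v,1.0])
    return np.array(s["eye"]),d
def onz(s,u,v,z):
    e,d=ray(s,u,v); return e+d*(z-e[2])/d[2]
def proj(s,p):
    c=np.array(s["rotation"]).T@(np.array(p)-np.array(s["eye"])); k=np.array(s["intrinsics"])@c; return k[:2]/k[2]
E
python3 - <<'E'
from h import *
for n in("top","scene"):
    s=snap(n,f"pics/{n}0.png"); print(n,s["eye"],np.round(s["rotation"],3).tolist(),np.round(s["intrinsics"],1).tolist())
    np.save(f"{n}0.npy",s,allow_pickle=True)
x=readout.sense(); print({k:np.round(v,3).tolist() for k,v in x.items()})
E
```

```text
top [ 0.47078366 -0.03181042  1.27162892] [0.715, -0.697, 0.038, -0.036] [[469.7, 0.0, 259.8], [0.0, 469.7, 184.0], [0.0, 0.0, 1.0]]
scene [1.08790791 0.21902287 0.71621111] [0.477, 0.806, -0.298, -0.184] [[401.2, 0.0, 254.5], [0.0, 401.2, 188.1], [0.0, 0.0, 1.0]]
{'t': 0.1, 'q': [1.148, 0.528, 1.434, -0.0, 1.181, -0.178], 'qd': [0.001, -0.002, -0.003, 0.001, 0.0, 0.001], 'tau': [-0.0, -44.33, -17.859, -0.0, 0.004, 0.0], 'tcp_pos': [0.151, 0.606, 0.238], 'tool_rot': [0.122, 0.993, -0.001, -0.0], 'force': [-0.498, -1.158, -0.299], 'ft_torque': [0.014, 0.047, 0.031], 'gripper_force': 0.0, 'finger_gap': 1.0}
```

View pics/top0.png

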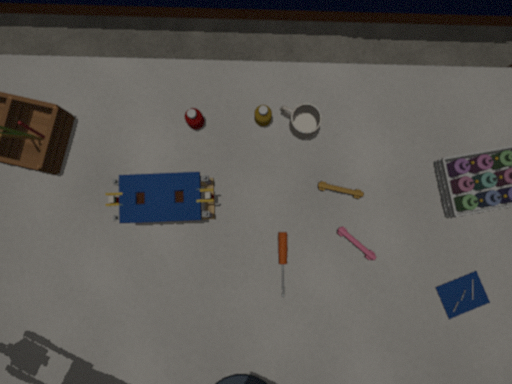

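View pics/scene0.png

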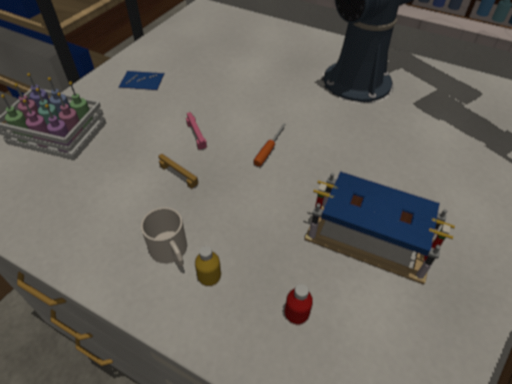

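The top view shows the blue drawer front at about (160,197), with dark recesses at (140,198) and (179,196). The bottles are at (194,118) and (263,114), the mug at (305,120) and the driver at (283,262). 

Candidates for the pull are:
- **Brass bar, top (340,189) / scene (178,169):** fits the description, being brass, loose and on the dresser top.
- **Pink bar, top (356,243) / scene (196,130):** excluded by its colour.
- **Brass handles on the drawers below, scene (40,290):** fixed, so not meant.

Camera rotation comes as a quaternion. I'll measure next and enlarge a crop to confirm.

```bash
sed -i 's/^import numpy.*/&\nfrom scipy.spatial.transform import Rotation as R/; s/np.array(s\["rotation"\])/R.from_quat(s["rotation"]).as_matrix()/' h.py
python3 - <<'E'
from h import *
T=np.load("top0.npy",allow_pickle=True).item(); S=np.load("scene0.npy",allow_pickle=True).item()
def blob(s,lo,hi,box):
    h=cv2.cvtColor(s["pixels"],cv2.COLOR_RGB2HSV); m=cv2.inRange(h,lo,hi); b=np.zeros_like(m); x0,y0,x1,y1=box; b[y0:y1,x0:x1]=m[y0:y1,x0:x1]; 
    return b
def rect(m):
    c=max(cv2.findContours(m,0,1)[0],key=cv2.contourArea); return cv2.minAreaRect(c),c
# pull in top: near bar-top height 0.034
m=blob(T,(12,100,50),(30,255,255),(305,170,375,210)); r,c=rect(m); print("pull px",r,cv2.countNonZero(m))
p=np.array([onz(T,u,v,.03)[:2] for u,v in cv2.boxPoints(r)]); print("pull corners",p.round(4).tolist(),p.mean(0))
for i in(0,1): print("side",np.linalg.norm(p[i]-p[i+1]),np.degrees(np.arctan2(*(p[i+1]-p[i])[::-1])))
m=blob(S,(12,100,50),(30,255,255),(150,145,205,195)); r,c=rect(m); print("pull scene",r,onz(S,*r[0],.028))
# front
m=blob(T,(100,120,40),(125,255,255),(90,150,230,240)); r,c=rect(m); print("front px",r)
p=np.array([onz(T,u,v,.115)[:2] for u,v in cv2.boxPoints(r)]); print("front",p.round(4).tolist(),p.mean(0))
for i in(0,1): print("side",np.linalg.norm(p[i]-p[i+1]),np.degrees(np.arctan2(*(p[i+1]-p[i])[::-1])))
for n,s,box in(("T",T,(122,180,198,215)),("S",S,(330,180,435,235))):
    m=255-blob(s,(100,120,40),(125,255,255),(0,0,512,384)); b=np.zeros_like(m);x0,y0,x1,y1=box;b[y0:y1,x0:x1]=m[y0:y1,x0:x1]
    N,_,st,ce=cv2.connectedComponentsWithStats(b)
    for i in range(1,N):
        if st[i,4]>15: print(n,ce[i],st[i],onz(s,*ce[i],.115).round(4))
# bystanders
for n,lo,hi,box in(("driver",(0,150,60),(14,255,255),(265,220,300,300)),):
    r,c=rect(blob(T,lo,hi,box)); print(n,r,onz(T,*r[0],.01))
cr=lambda s,x,y,w,h,k:cv2.resize(np.ascontiguousarray(s["pixels"][y:y+h,x:x+w,::-1]),None,fx=k,fy=k,interpolation=cv2.INTER_CUBIC)
cv2.imwrite("pics/c1.png",np.vstack([cr(T,300,165,100,100,4)[:280],cr(T,95,160,133,80,3)[:, :400][:240] if 0 else cv2.resize(cr(T,95,160,125,80,3),(400,256))]))
E
```

```text
pull px ((339.954345703125, 189.70877075195312), (45.33427047729492, 8.242593765258789), 12.33908748626709) 261
pull corners [[0.5911, -0.1857], [0.6127, -0.1902], [0.5897, -0.3081], [0.5682, -0.3035]] [ 0.59041363 -0.24687978]
side 0.02208622011961322 -11.587766851566835
side 0.12017559334853495 -101.02346119319543
pull scene ((176.65383911132812, 170.7692413330078), (46.872169494628906, 11.648704528808594), 33.6900634765625) [ 0.60015837 -0.24455314  0.028     ]
front px ((159.51377868652344, 197.33505249023438), (47.54890060424805, 81.26017761230469), 87.64669799804688)
front [[0.6046, 0.3183], [0.6179, 0.1176], [0.5005, 0.1084], [0.4875, 0.307]] [0.55263706 0.21284731]
side 0.20112585570518782 -86.20225638083629
side 0.11776637589195751 -175.50938068777026
T [178.95238095 196.33333333] [175 190   9  13 105] [0.556  0.1651 0.115 ]
T [140.02830189 197.61320755] [136 192   9  13 106] [0.5505 0.2609 0.115 ]
S [332.45783133 186.92771084] [330 180   8  19  83] [0.5473 0.111  0.115 ]
S [410.74384236 187.09975369] [365 180  70  23 812] [0.4713 0.2486 0.115 ]
S [356.28571429 200.40336134] [350 195  13  12 119] [0.5574 0.1642 0.115 ]
S [406. 217.] [400 211  13  13 133] [0.5505 0.2595 0.115 ]
S [432.73684211 219.15789474] [431 217   4   6  19] [0.5312 0.3049 0.115 ]
S [342.9602649  229.45364238] [330 221  40  14 302] [0.635  0.1655 0.115 ]
S [431.54054054 230.13513514] [428 227   7   8  37] [0.5577 0.3084 0.115 ]
driver ((282.5, 248.0), (30.0, 7.0), 90.0) [ 0.43262631 -0.09834515  0.01      ]
```

View pics/c1.png

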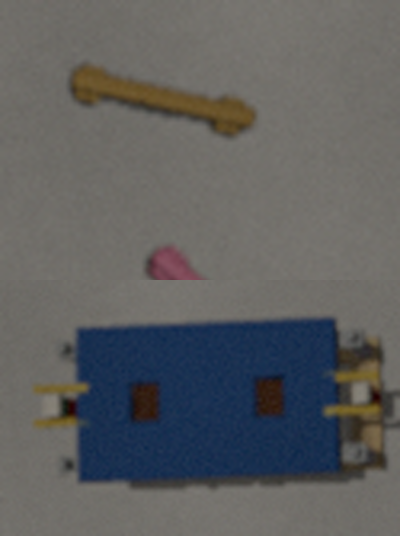

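The crop confirms the brass pull: a straight bar with two wider feet, ends at about crop (85,83) and (238,115). The front's two recesses are clear at crop (145,401) and (269,396).

- **Pull:** about (0.591, -0.247), yaw -11°. It measures about 120 mm long, against 124 given.
- **Recess midpoint:** about (0.5535, 0.2125), yaw 3.7°. Spacing is 96 mm in both views, as given.

Both are within reach. I'll turn the tool first.

Call:
send_rows(commands="85 0 0 0 1;85 0 0 0 1;85 0 0 0 1;85 0 0 0 1;85 0 0 0 1;85 0 0 0 1;85 0 0 0 1;85 0 0 0 1;85 0 0 0 1;85 0 0 0 1;85 0 0 0 1;85 0 0 0 1;85 0 0 0 1;85 0 0 0 1;85 0 0 0 1;85 0 0 0 1;85 0 0 0 1;85 0 0 0 1;85 0 0 0 1;85 0 0 0 1", grip_force=80)

```text
t: 1.77
tcp_pos: [0.1512, 0.606, 0.2387]
tool_rot: [0.733, 0.681, -0.001, 0.0]
force: [-0.3, 0.8, -0.6]
finger_gap: 0.996
gripper_force: 0.0
```

Call:
send_rows(commands="85 0 0 0 1;85 0 0 0 0.75;85 -1 0.78 0 0;85 -1 0.78 0 0;85 -1 0.78 0 0;85 -1 0.78 0 0;85 -1 0.78 0 0;85 -1 0.78 0 0;85 -1 0.78 0 0;85 -1 0.78 0 0;85 -1 0.78 0 0;85 -1 0.78 0 0;85 -1 0.78 0 0;85 -1 0.78 0 0;85 -1 0.78 0 0;85 -1 0.78 0 0;85 -1 0.78 0 0;85 -1 0.78 0 0;85 -1 0.78 0 0;85 -1 0.78 0 0")

```text
t: 3.43
tcp_pos: [0.3583, 0.1981, 0.2392]
tool_rot: [0.772, 0.636, -0.0, -0.0]
force: [0.3, -0.7, 0.4]
finger_gap: 0.996
gripper_force: 0.0
```

Call:
send_rows(commands="85 -1 0.78 0 0;85 -1 0.78 0 0;85 -1 0.78 0 0;85 -1 0.78 0 0;85 -1 0.78 0 0;85 -1 0.78 0 0;85 -1 0.78 0 0;85 -1 0.78 0 0;85 -1 0.78 0 0;85 -1 0.78 0 0;85 -1 0.78 0 0;85 -1 0.78 0 0;85 -1 0.78 0 0;85 -1 0.78 0 0;85 -1 0.78 0 0;85 -1 0.78 0 0;85 -1 0.78 0 0;85 0 0 0 0;85 0 0 0 0")

```text
t: 5.02
tcp_pos: [0.5535, -0.1862, 0.2386]
tool_rot: [0.772, 0.635, -0.0, -0.0]
force: [-0.5, 0.4, -0.6]
finger_gap: 0.996
gripper_force: 0.0
```

```bash
cat >> h.py <<'E'
def st():
    x=readout.sense(); M=R.from_quat(x["tool_rot"]).as_matrix()
    print("t",round(x["t"],2),"tcp",np.round(x["tcp_pos"],4),"yaw_y",round(np.degrees(np.arctan2(M[1,1],M[0,1])),2),"tilt",np.round(M[:2,2],4),"F",np.round(x["force"],1),"gap",round(float(x["finger_gap"]),3),"gf",x["gripper_force"])
    return x,M
def to(x,M,p):
    print("units to",p,np.round(M.T@(np.array(p)-x["tcp_pos"])/.02,2))
E
python3 - <<'E'
from h import *
x,M=st(); to(x,M,[.591,-.247,.019])
E
```

```text
t 5.02 tcp [ 0.5535 -0.1862  0.2386] yaw_y -11.14 tilt [-0.0008  0.0006] F [-0.5  0.4 -0.6] gap 0.996 gf 0.0
units to [0.591, -0.247, 0.019] [-2.62  2.44 10.98]
```

Call:
send_rows(commands="85 -0.87 0.81 0 0;85 -0.87 0.81 0 0;85 -0.88 0.82 0 0;85 0 0 1 0;85 0 0 1 0;85 0 0 1 0;85 0 0 1 0;85 0 0 1 0;85 0 0 1 0;85 0 0 0.5 0;85 0 0 0 0")

```text
t: 5.93
tcp_pos: [0.5892, -0.2437, 0.1066]
tool_rot: [0.772, 0.636, -0.001, -0.003]
force: [0.4, 0.7, -0.1]
finger_gap: 0.996
gripper_force: 0.0
```

Run:
```python
from h import *
x,M=st(); to(x,M,[.591,-.247,.019])
T=snap("top"); S=snap("scene")
cr=lambda s,x,y,w,h,k:cv2.resize(np.ascontiguousarray(s["pixels"][y:y+h,x:x+w,::-1]),None,fx=k,fy=k,interpolation=cv2.INTER_CUBIC)
cv2.imwrite("pics/c2.png",np.hstack([cr(T,280,130,120,120,3),cr(S,110,90,140,120,3)]))
```

```text
t 5.93 tcp [ 0.5892 -0.2437  0.1066] yaw_y -10.98 tilt [-0.0058  0.0039] F [ 0.4  0.7 -0.1] gap 0.996 gf 0.0
units to [0.591, -0.247, 0.019] [-0.16  0.15  4.38]
```

View pics/c2.png

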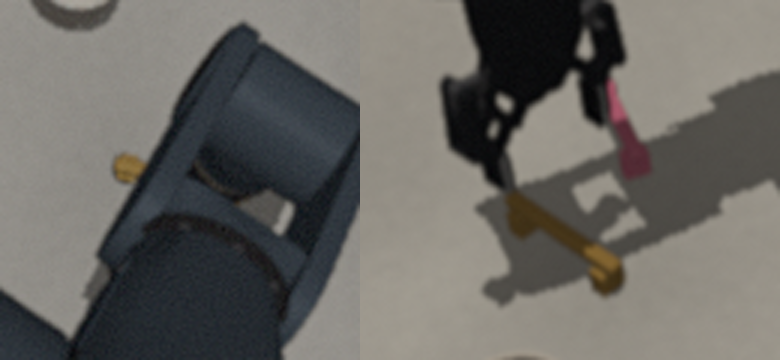

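The fingers straddle the bar, which shows at left (130,168) in the top crop and right (510,200)-(605,270) in the scene crop. The pink one is well behind. Now down and grip.

Call:
send_rows(commands="85 0 0 0.9 0;85 0 0 0.9 0;85 0 0 0.9 0;85 0 0 0.7 0;85 0 0 0.5 0;85 0 0 0.3 0;85 0 0 0 0;85 0 0 0 0")

```text
t: 6.7
tcp_pos: [0.5917, -0.2461, 0.0257]
tool_rot: [0.772, 0.636, 0.0, 0.0]
force: [0.0, 0.5, -0.5]
finger_gap: 0.993
gripper_force: 0.0
```

Run:
```python
from h import *
x,M=st(); to(x,M,[.591,-.247,.019])
```

```text
t 6.7 tcp [ 0.5917 -0.2461  0.0257] yaw_y -11.03 tilt [ 0.0006 -0.0004] F [ 0.   0.5 -0.5] gap 0.993 gf 0.0
units to [0.591, -0.247, 0.019] [-0.05 -0.03  0.34]
```

Call:
send_rows(commands="85 0 0 0.3 0;0 0 0 0 0;0 0 0 0 0;0 0 0 0 0;0 0 0 0 0;0 0 0 0 0;0 0 0 0 0;0 0 0 0 0;0 0 0 0 0;0 0 0 0 0;0 0 0 0 0;0 0 0 0 0")

```text
t: 7.7
tcp_pos: [0.5915, -0.246, 0.0197]
tool_rot: [0.772, 0.636, 0.0, 0.0]
force: [-1.3, 0.1, 3.9]
finger_gap: 0.144
gripper_force: 78.6
```

Run:
```python
from h import *
x,M=st()
```

```text
t 7.7 tcp [ 0.5915 -0.246   0.0197] yaw_y -11.03 tilt [ 0.0004 -0.0003] F [-1.3  0.1  3.9] gap 0.144 gf 78.60691666603088
```

Gripped: 78.6 N at about 12 mm opening, consistent with the 14 mm bar. Lifting.

Call:
send_rows(commands="0 0 0 -0.2 0;0 0 0 -0.5 0;0 0 0 -0.8 0;0 0 0 -1 0;0 0 0 -1 0;0 0 0 -1 0;0 0 0 -1 0;0 0 0 -1 0;0 0 0 -1 0;0 0 0 -1 0;0 0 0 -0.5 0;0 0 0 0 0;0 0 0 0 0;0 0 0 0 0")

```text
t: 8.87
tcp_pos: [0.5905, -0.2453, 0.198]
tool_rot: [0.772, 0.636, -0.0, -0.001]
force: [-0.0, -0.4, -1.0]
finger_gap: 0.144
gripper_force: 78.0
```

Run:
```python
from h import *
x,M=st(); to(x,M,[.5535,.2125,.20])
```

```text
t 8.87 tcp [ 0.5905 -0.2453  0.198 ] yaw_y -11.03 tilt [-0.0023  0.0015] F [-0.  -0.4 -1. ] gap 0.144 gf 78.0376124382019
units to [0.5535, 0.2125, 0.2] [22.12 -6.19 -0.06]
```

Call:
send_rows(commands="0 0.3 -0.1 0 0;0 0.7 -0.2 0 0;0 1 -0.28 0 0;0 1 -0.28 0 0;0 1 -0.28 0 0;0 1 -0.28 0 0;0 1 -0.28 0 0;0 1 -0.28 0 0;0 1 -0.28 0 0;0 1 -0.28 0 0;0 1 -0.28 0 0;0 1 -0.28 0 0;0 1 -0.28 0 0;0 1 -0.28 0 0;0 1 -0.28 0 0;0 1 -0.28 0 0;0 1 -0.28 0 0;0 1 -0.28 0 0;0 1 -0.28 0 0;0 1 -0.28 0 0")

```text
t: 10.53
tcp_pos: [0.5575, 0.1496, 0.1985]
tool_rot: [0.772, 0.636, -0.001, -0.001]
force: [-0.0, 0.5, -1.4]
finger_gap: 0.144
gripper_force: 78.0
```

Call:
send_rows(commands="0 1 -0.28 0 0;0 1 -0.28 0 0;0 0.7 -0.2 0 0;0 0.42 -0.1 0 0;0 0 0 0 -0.7;0 0 0 0 -1;0 0 0 0 -1;0 0 0 0 -0.98;0 0 0 0 0;0 0 0 0 0;0 0 0 0 0")

```text
t: 11.45
tcp_pos: [0.5538, 0.2121, 0.199]
tool_rot: [0.684, 0.729, -0.0, -0.0]
force: [0.3, -0.4, -0.6]
finger_gap: 0.144
gripper_force: 78.0
```

Run:
```python
from h import *
x,M=st(); to(x,M,[.5535,.2125,.20])
T=snap("top"); S=snap("scene"); np.save("T1.npy",T,allow_pickle=True); np.save("S1.npy",S,allow_pickle=True)
cr=lambda s,x,y,w,h,k:cv2.resize(np.ascontiguousarray(s["pixels"][y:y+h,x:x+w,::-1]),None,fx=k,fy=k,interpolation=cv2.INTER_CUBIC)
cv2.imwrite("pics/c3.png",np.hstack([cr(T,95,130,130,150,3),cr(S,300,110,130,150,3)]))
```

```text
t 11.45 tcp [0.5538 0.2121 0.199 ] yaw_y 3.61 tilt [-0.0009 -0.0002] F [ 0.3 -0.4 -0.6] gap 0.144 gf 78.03700804710388
units to [0.5535, 0.2125, 0.2] [ 0.02 -0.01 -0.05]
```

View pics/c3.png

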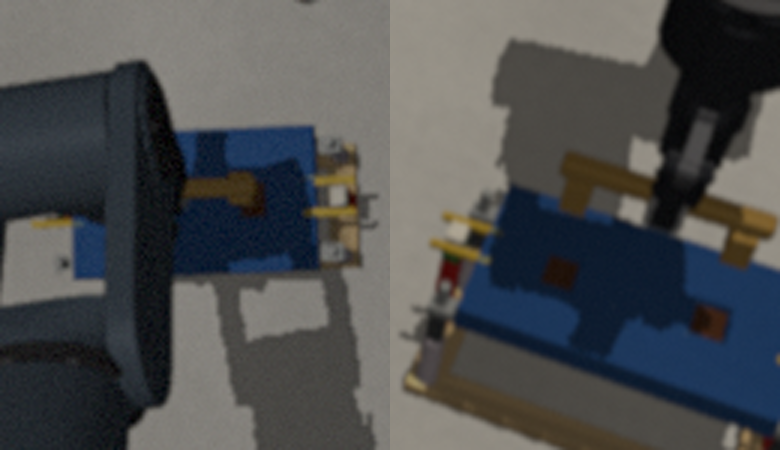

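The pull hangs level above the front: feet at scene-crop (578,190) and (740,245), recesses at (560,272) and (712,320). I'll go lower, to soles about 10 mm above the face, and measure the foot positions against the recesses.

Call:
send_rows(commands="0 0 0 0.4 0;0 0 0 0.8 0;0 0 0 0.8 0;0 0 0 0.4 0;0 0 0 0.2 0;0 0 0 0 0;0 0 0 0 0;0 0 0 0 0")

```text
t: 12.22
tcp_pos: [0.5549, 0.2122, 0.148]
tool_rot: [0.684, 0.729, 0.001, 0.0]
force: [-0.9, 0.6, -0.9]
finger_gap: 0.143
gripper_force: 78.0
```

Run:
```python
from h import *
x,M=st(); 
S=snap("scene"); T=snap("top"); np.save("S2.npy",S,allow_pickle=True); np.save("T2.npy",T,allow_pickle=True)
# expected points if the pull is exactly on target, for comparison
c=np.array([.5538,.2121]); a=np.radians(3.7); ex=np.array([np.cos(a),np.sin(a)]); ey=np.array([-ex[1],ex[0]]); z0=x["tcp_pos"][2]-.0197
P=lambda px,py,pz:proj(S,[*(c+ex*px+ey*py),z0+pz]).round(1)
for y in(-56,-40,40,56): print("sole",y,P(.012,y/1e3,0))
for y in(-62,62): print("bar end top",y,P(.007,y/1e3,.034),P(-.007,y/1e3,.034))
cr=lambda s,x,y,w,h,k:cv2.resize(np.ascontiguousarray(s["pixels"][y:y+h,x:x+w,::-1]),None,fx=k,fy=k,interpolation=cv2.INTER_CUBIC)
cv2.imwrite("pics/c4.png",cr(S,330,160,110,80,7))
```

```text
t 12.22 tcp [0.5549 0.2122 0.148 ] yaw_y 3.69 tilt [0.0016 0.0003] F [-0.9  0.6 -0.9] gap 0.143 gf 78.03183317184448
sole -56 [352.  198.8]
sole -40 [360.2 201.6]
sole 40 [402.7 216.1]
sole 56 [411.5 219. ]
bar end top -62 [353.2 184.2] [355.2 179.1]
bar end top 62 [421.4 206.7] [422.7 201.1]
```

View pics/c4.png

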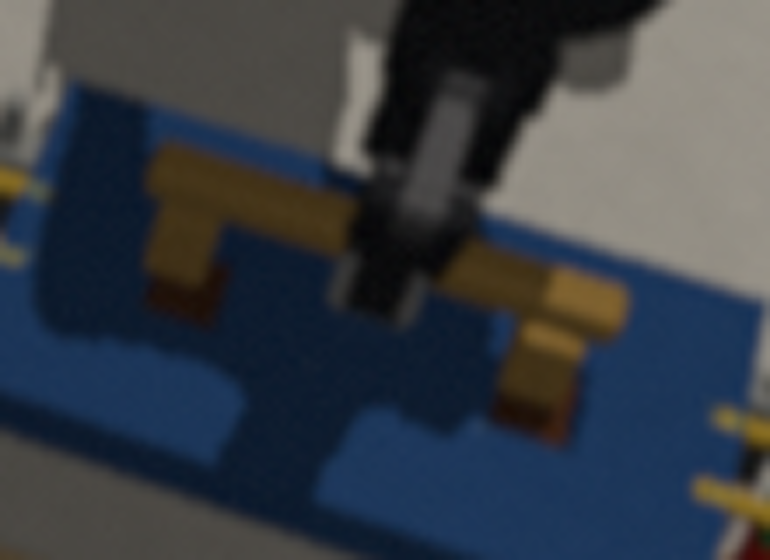

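In the crop, the left foot's sole is at about (145-210, 280) and the right's at about (500-570, 405). Both are within a pixel of what I predicted, perhaps slightly towards -y. I'll put a number on that with mask edges.

Run:
```python
from h import *
S=np.load("S2.npy",allow_pickle=True).item(); S0=np.load("scene0.npy",allow_pickle=True).item()
c=np.array([.5549,.2122]); a=np.radians(3.7); ex=np.array([np.cos(a),np.sin(a)]); ey=np.array([-ex[1],ex[0]]); z0=.148-.0197
g=cv2.resize(S["pixels"],None,fx=4,fy=4,interpolation=cv2.INTER_LINEAR)
b=g[:,:,0].astype(int)-g[:,:,2]   # red minus blue
def hull(y0,y1):
    q=[proj(S,[*(c+ex*x+ey*y),z0+z]) for x in(-.012,.012) for y in(y0,y1) for z in(0,.022)]
    return cv2.convexHull(np.array(q,np.float32))
for y0,y1 in((-.056,-.040),(.040,.056)):
    h=hull(y0,y1); m=np.zeros(g.shape[:2],np.uint8); cv2.fillConvexPoly(m,np.round(h*4+1.5).astype(int),1)
    front=[proj(S,[*(c+ex*.012+ey*y),z0+.008]) for y in(y0,y1)]
    for r in(int(front[0][1])-1,int((front[0][1]+front[1][1])/2),):
        rr=r*4+2; e=np.nonzero(m[rr])[0]; w=np.nonzero(b[rr,e[0]-40:e[-1]+40]>12)[0]+e[0]-40
        print("row",r,"expected",e[0]/4,e[-1]/4,"seen",w[0]/4,w[-1]/4)
# bar ends seen: rows through bar
hs=cv2.cvtColor(g,cv2.COLOR_RGB2HSV); mm=((b>12)&(hs[:,:,0]>10)).astype(np.uint8); mm[:, :330*4]=0; mm[:,425*4:]=0; mm[:170*4]=0; mm[225*4:]=0
n,l,s_,ce=cv2.connectedComponentsWithStats(mm)
for i in range(1,n):
    if s_[i,4]>300: print((s_[i]/4).tolist())
q=cv2.convexHull(np.array([proj(S,[*(c+ex*x+ey*y),z0+z]) for x in(-.007,.007) for y in(-.062,.062) for z in(.022,.034)],np.float32)); print("bar expected cols",q[:,0,0].min(),q[:,0,0].max(),"rows",q[:,0,1].min())
u,v=proj(S,[*c,z0]),proj(S,[*(c+ey*.01),z0]); w=proj(S,[*(c+ex*.01),z0]); print("px per 10mm y",v-u,"x",w-u)
# recess expected centres at assumed mid
for s in(-.048,.048): print("recess exp",proj(S,[*(np.array([.5535,.2125])+ey*s),.115]), "seen S0: 356.29,200.40 / 406,217")
```

```text
row 195 expected 353.5 363.0 seen 351.25 360.25
row 197 expected 352.75 362.25 seen 351.0 360.0
row 212 expected 404.25 415.5 seen 402.0 412.0
row 215 expected 403.5 414.0 seen 401.5 411.75
[330.0, 170.0, 7.75, 7.0, 103.75]
[378.5, 170.0, 5.5, 12.75, 138.75]
[400.5, 170.0, 24.5, 26.5, 1697.5]
[351.0, 180.75, 30.5, 24.0, 1407.75]
[330.0, 182.75, 4.5, 6.25, 82.75]
[392.0, 194.0, 27.75, 27.75, 1363.0]
bar expected cols 351.7519 422.63272 rows 179.53725
px per 10mm y [5.29166375 1.78173545] x [-1.21876989  3.78449013]
recess exp [356.59672889 200.19106457] seen S0: 356.29,200.40 / 406,217
recess exp [406.47383822 217.13114791] seen S0: 356.29,200.40 / 406,217
```

Run:
```python
from h import *
x,M=st()
T=np.load("T2.npy",allow_pickle=True).item()
a=np.radians(3.7); ex=np.array([np.cos(a),np.sin(a)]); ey=np.array([-ex[1],ex[0]]); c=np.array([.5549,.2122]); z0=.1283
for y,z in((-.062,.034),(-.062,.022),(-.056,.0),(-.056,.034)):
    print(y,z,[proj(T,[*(c+ex*k+ey*y),z0+z]).round(1).tolist() for k in(-.012,-.007,.007,.012)])
print("px/10mm y",proj(T,[*(c+ey*.01),.16])-proj(T,[*c,.16]))
for s in(-.048,.048): print("recess exp",proj(T,[*(np.array([.5535,.2125])+ey*s),.115]),"seen 178.95,196.33/140.03,197.61")
cr=np.ascontiguousarray(T["pixels"][170:220,150:215,::-1]); cv2.imwrite("pics/c5.png",cv2.resize(cr,None,fx=10,fy=10,interpolation=cv2.INTER_NEAREST))
```

```text
t 12.32 tcp [0.5549 0.2122 0.1482] yaw_y 3.7 tilt [0.0018 0.0003] F [-0.3 -0.  -1.6] gap 0.146 gf 78.03200483322144
-0.062 0.034 [[182.0, 198.8], [182.0, 196.7], [181.8, 190.8], [181.8, 188.7]]
-0.062 0.022 [[182.8, 199.1], [182.8, 197.0], [182.6, 191.2], [182.6, 189.1]]
-0.056 0.0 [[181.8, 199.9], [181.8, 197.8], [181.6, 192.1], [181.6, 190.1]]
-0.056 0.034 [[179.5, 198.9], [179.4, 196.8], [179.3, 190.9], [179.3, 188.8]]
px/10mm y [-4.2208366   0.16787195]
recess exp [179.16543008 196.08881636] seen 178.95,196.33/140.03,197.61
recess exp [140.21102656 197.63960003] seen 178.95,196.33/140.03,197.61
```

View pics/c5.png

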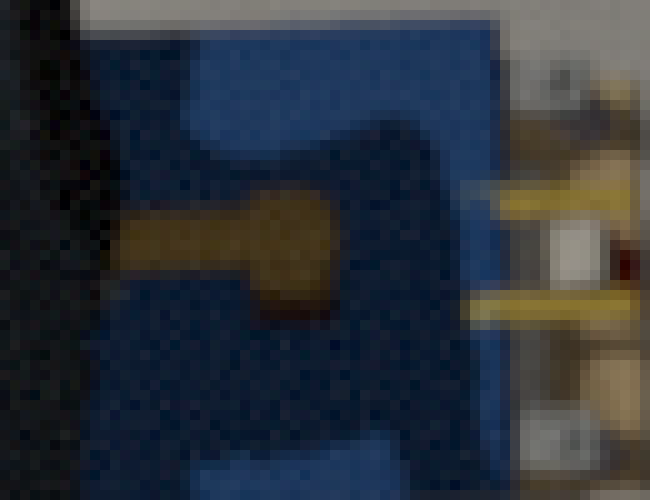

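Both views agree. The pull sits about 2-3 mm towards -y and 1.5-2 mm towards +x of the recesses: the top crop shows its end at column 183.2 against 182.6 expected. I'll shift +2.8 mm in y and -1.8 mm in x, then go down to just above seating and check the force.

Call:
send_rows(commands="0 0.14 -0.09 0 0;0 0 0 0.2 0;0 0 0 0.2 0;0 0 0 0.1 0;0 0 0 0 0;0 0 0 0 0;0 0 0 0 0")

```text
t: 12.9
tcp_pos: [0.5523, 0.2147, 0.1372]
tool_rot: [0.684, 0.729, -0.0, -0.0]
force: [-0.5, -0.5, -0.8]
finger_gap: 0.142
gripper_force: 78.1
```

Call:
send_rows(commands="0 0 0 0.1 0;0 0 0 0.1 0;0 0 0 0.1 0;0 0 0 0 0;0 0 0 0 0;0 0 0 0 0")

```text
t: 13.4
tcp_pos: [0.5523, 0.2147, 0.1313]
tool_rot: [0.684, 0.73, 0.0, 0.0]
force: [0.5, 0.1, -0.8]
finger_gap: 0.148
gripper_force: 78.1
```

Run:
```python
from h import *
x,M=st()
S=snap("scene"); T=snap("top")
cr=lambda s,x,y,w,h,k:cv2.resize(np.ascontiguousarray(s["pixels"][y:y+h,x:x+w,::-1]),None,fx=k,fy=k,interpolation=cv2.INTER_CUBIC)
cv2.imwrite("pics/c6.png",cr(S,310,165,140,80,5))
```

```text
t 13.4 tcp [0.5523 0.2147 0.1313] yaw_y 3.7 tilt [0. 0.] F [ 0.5  0.1 -0.8] gap 0.148 gf 78.05187106132507
```

View pics/c6.png

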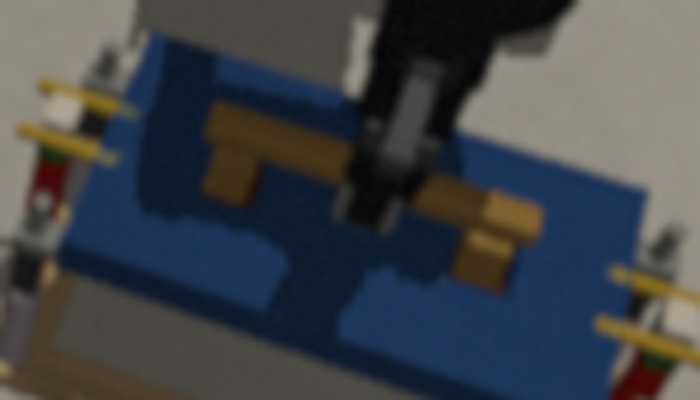

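The feet have entered the recesses. The soles are about 3.4 mm below the face with no force, and the crop shows the feet at (230,175) and (485,262) with only thin recess margins visible. Now I'll press gradually.

Call:
send_rows(commands="0 0 0 0.1 0;0 0 0 0.1 0;0 0 0 0.1 0;0 0 0 0.05 0;0 0 0 0 0;0 0 0 0 0;0 0 0 0 0")

```text
t: 14.08
tcp_pos: [0.5526, 0.2148, 0.1246]
tool_rot: [0.684, 0.73, 0.0, 0.0]
force: [0.2, 0.1, 3.7]
finger_gap: 0.143
gripper_force: 78.7
```

Call:
send_rows(commands="0 0 0 0.1 0;0 0 0 0.1 0;0 0 0 0.05 0;0 0 0 0 0;0 0 0 0 0;0 0 0 0 0;0 0 0 0 0")

```text
t: 14.67
tcp_pos: [0.5526, 0.2148, 0.1199]
tool_rot: [0.684, 0.73, 0.0, 0.0]
force: [-1.0, -0.2, 5.8]
finger_gap: 0.142
gripper_force: 79.1
```

Call:
send_rows(commands="0 0 0 0.1 0;0 0 0 0.1 0;0 0 0 0.08 0;0 0 0 0 0;0 0 0 0 0;0 0 0 0 0;0 0 0 0 0;0 0 0 0 0")

```text
t: 15.33
tcp_pos: [0.5526, 0.2148, 0.1149]
tool_rot: [0.684, 0.73, 0.0, 0.0]
force: [-2.2, -0.3, 9.8]
finger_gap: 0.148
gripper_force: 79.6
```

Run:
```python
from h import *
x,M=st()
f=[]
for i in range(5): S=snap("scene"); f.append(readout.sense()["force"][2])
print("Fz mean",np.mean(f))
T=snap("top")
cr=lambda s,x,y,w,h,k:cv2.resize(np.ascontiguousarray(s["pixels"][y:y+h,x:x+w,::-1]),None,fx=k,fy=k,interpolation=cv2.INTER_CUBIC)
cv2.imwrite("pics/c7.png",cr(S,300,165,160,110,5))
```

```text
t 15.33 tcp [0.5526 0.2148 0.1149] yaw_y 3.7 tilt [0.0011 0.0001] F [-2.2 -0.3  9.8] gap 0.148 gf 79.60172295570374
Fz mean 10.057027981835557
```

View pics/c7.png

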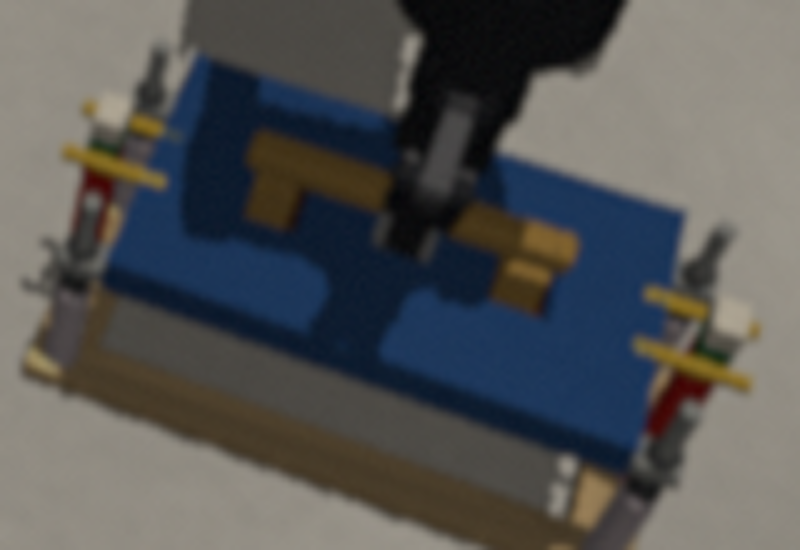

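The feet are seated at crop (275,200) and (522,285), and the pointers cross the green on both scale posts at (110,160) and (700,355). The force reads about 10 N, and adding the 1-2 N weight of the pull gives about 11.5 N. Now I'll hold for a little over 2.5 s.

Call:
send_rows(commands="0 0 0 0.02 0;0 0 0 0 0;0 0 0 0 0;0 0 0 0 0;0 0 0 0 0;0 0 0 0 0;0 0 0 0 0;0 0 0 0 0;0 0 0 0 0;0 0 0 0 0;0 0 0 0 0;0 0 0 0 0;0 0 0 0 0;0 0 0 0 0;0 0 0 0 0;0 0 0 0 0;0 0 0 0 0;0 0 0 0 0;0 0 0 0 0;0 0 0 0 0")

```text
t: 17.3
tcp_pos: [0.5525, 0.2148, 0.1145]
tool_rot: [0.684, 0.73, 0.0, 0.0]
force: [-1.7, -0.1, 10.2]
finger_gap: 0.143
gripper_force: 79.6
```

Call:
send_rows(commands="0 0 0 0 0;0 0 0 0 0;0 0 0 0 0;0 0 0 0 0;0 0 0 0 0;0 0 0 0 0;0 0 0 0 0;0 0 0 0 0;0 0 0 0 0;0 0 0 0 0;0 0 0 0 0;0 0 0 0 0")

```text
t: 18.3
tcp_pos: [0.5525, 0.2148, 0.1145]
tool_rot: [0.684, 0.73, 0.0, 0.0]
force: [-1.8, -1.2, 9.1]
finger_gap: 0.14
gripper_force: 79.6
```

Run:
```python
from h import *
f=[]
for i in range(6): snap("scene"); f.append(readout.sense()["force"][2])
st(); print("Fz",np.mean(f))
if 7<np.mean(f)<15:
    from station import sign_off
    print(sign_off())
```

```text
t 18.6 tcp [0.5525 0.2148 0.1145] yaw_y 3.7 tilt [0.0011 0.0002] F [-1.7 -0.8 11.1] gap 0.147 gf 79.60979104042053
Fz 10.21329242419958
the job is handed in; nothing more can be done
None
```

The brass pull is seated in both recesses and still held pressed with about 12 N (10.2 N measured plus its own weight), with the pointers in the green; I held it there about 3 s and handed the job in at 18.6 s, with no verdict returned.

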